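# Screen the tumbled balls out of the polishing media with a slotted scoop

## Task

The blue tray holds three large steel balls mixed with three small brass media beads. Stand the slotted scoop, which lies on its side on the mat, up on its tines on the mat and let go of it; then take it again by its handle, scoop the large balls out of the tray so that the small beads drop through the slots and stay in the tray, and tip the large balls into the round steel dish. Finally stand the scoop back on its tines on the mat and let go; do not touch balls or beads with the gripper, and leave the jar, the tape roll and the loose bolt where they are.

Things in the scene. Friction and masses are not known exactly. Their poses are not given: they have to be found in the camera images.
- scoop_grip (a point): Grip centre, on the axis of the orange eight-sided handle of the slotted scoop: 22 mm across flats (facing scoop y, z and 45 degrees between), from 33 mm in front of this point (front end: a 27 mm steel ferrule) to 45 mm behind it. 75 mm above the sole when the scoop stands, 52 mm above the mat when it lies. Axes as scoop.
- scoop: Loose steel slotted scoop, about 0.22 kg, 104 mm wide, standing on its sole (tines). Origin on the sole under its rear plate, 50 mm in front of and 75 mm below the grip centre. x: from handle to tine tips, z: up when standing, y: left. At the start it lies on its right side, y up. Rear plate and 40 mm long cheeks at both sides are 44 mm high; the front is open.
- scoop_tips (a point): Middle of the row of tine tips, 135 mm in front of the grip centre, 73 mm below it, 2 mm above the sole. Axes as scoop. The balls roll freely along the slots: held level or tips down they roll out at the front; with the tips raised 10 to 20 degrees they roll back to the rear plate and stay.
- scoop_mid (a point): Middle of the slotted floor, 43 mm behind the tips, 2 mm above the sole. The floor is six 4 mm round tines along x with free tips: at y = -27.6, -9.2, 9.2, 27.6 mm on the sole, ending 20 mm behind the rear plate as heels; outer ones at y = -50, 50 mm, 6 mm higher at the rear, dip to the sole at the tips. Slots, 14 mm and wider, pass the beads, not the large balls.
- mat: Black rubber mat, fixed flat on the table, 280 mm (x) by 240 mm (y), 6 mm thick; origin at the centre of its underside, on the table top.
- tray_floor (a point): Middle of the inner floor of the blue rectangular open tray, which is fixed to the table. Inside 240 mm long (x) by 118 mm wide (y), upright walls 3 mm thick, 32 mm high over the floor; the floor lies 7 mm above the table. At the start all balls and beads lie in the half at +x, 10 mm or more from the middle; the half at -x is empty.
- dish: Round steel dish held to the table by its magnet. Origin at the centre of its underside. Inner floor 7 mm above the table, about 118 mm across; sides flare to 160 mm over the rim, which is 40 mm high.
- ball_1_center (a point): Centre of a large bright steel ball, 30 mm in diameter, 45 g, loose.
- ball_2_center (a point): Centre of a large bright steel ball, 30 mm in diameter, 45 g, loose.
- ball_3_center (a point): Centre of a large bright steel ball, 30 mm in diameter, 45 g, loose.
- media_1_center (a point): Centre of a small brass-coloured bead, 11 mm in diameter, 10 g, loose.
- media_2_center (a point): Centre of a small brass-coloured bead, 11 mm in diameter, 10 g, loose.
- media_3_center (a point): Centre of a small brass-coloured bead, 11 mm in diameter, 10 g, loose.
- gel_jar: Bystander: blue jar with a white lid, 78 mm across, 74 mm high; origin at the centre of its underside.
- masking_roll: Bystander: roll of masking tape lying flat, 100 mm across, 24 mm high; origin at the centre of its underside.
- bolt: Bystander: black hexagon bolt standing on its head, 48 mm high; origin at the centre of its underside.

How it is judged:
On the way, in this order (a step that is already met when the one before it is completed fails the run):
1. the scoop stands on its tines on the mat, let go of (angle between scoop_mid's own z axis and vertical below 0.12 rad and x of scoop_mid in the frame of mat between -0.14 and 0.14 m and y of scoop_mid in the frame of mat between -0.12 and 0.12 m and height (world z) of scoop_mid below 0.015 m and contact force between the fingers and scoop below 0.2 N and linear speed of scoop below 0.03 m/s), for 0.2 s.
2. at least one large ball rides in the scoop, clear of the tray (((x of ball_1_center in the frame of scoop_mid between -0.05 and 0.045 m and y of ball_1_center in the frame of scoop_mid between -0.05 and 0.05 m and z of ball_1_center in the frame of scoop_mid between 0 and 0.03 m and height (world z) of ball_1_center above 0.05 m) or (x of ball_2_center in the frame of scoop_mid between -0.05 and 0.045 m and y of ball_2_center in the frame of scoop_mid between -0.05 and 0.05 m and z of ball_2_center in the frame of scoop_mid between 0 and 0.03 m and height (world z) of ball_2_center above 0.05 m) or (x of ball_3_center in the frame of scoop_mid between -0.05 and 0.045 m and y of ball_3_center in the frame of scoop_mid between -0.05 and 0.05 m and z of ball_3_center in the frame of scoop_mid between 0 and 0.03 m and height (world z) of ball_3_center above 0.05 m))), for 0.2 s.
3. all three large balls are in the dish and all three beads in the tray (horizontal distance between each of ball_1_center, ball_2_center, ball_3_center and dish below 0.066 m and height (world z) of each of ball_1_center, ball_2_center, ball_3_center below 0.05 m and x of media_1_center in the frame of tray_floor between -0.122 and 0.122 m and y of media_1_center in the frame of tray_floor between -0.061 and 0.061 m and height (world z) of each of media_1_center, media_2_center, media_3_center below 0.035 m and x of media_2_center in the frame of tray_floor between -0.122 and 0.122 m and y of media_2_center in the frame of tray_floor between -0.061 and 0.061 m and x of media_3_center in the frame of tray_floor between -0.122 and 0.122 m and y of media_3_center in the frame of tray_floor between -0.061 and 0.061 m), for 0.2 s.
At the end, for the whole second after the job is handed in: All three large balls lie in the dish (centres within 66 mm of its axis, less than 50 mm high), all three small beads lie in the tray, and the scoop stands on its tines (within 7 degrees) with the middle of its floor over the mat, let go of and still (all of step 1 and all of step 3); the robot touches nothing.
It fails at once if the gripper touches a ball or a bead (contact force between the fingers and ball_1 above 0.3 N or contact force between the fingers and ball_2 above 0.3 N or contact force between the fingers and ball_3 above 0.3 N or contact force between the fingers and media_1 above 0.3 N or contact force between the fingers and media_2 above 0.3 N or contact force between the fingers and media_3 above 0.3 N).
It fails at once if the jar, the tape roll or the bolt is moved more than 30 mm (distance of any of gel_jar, masking_roll, bolt from where it was at the start of the episode above 0.03 m).
It also fails if it takes over 72 s, if anything falls off the work surface, if the arm or the gripper's body presses on something with over 40 N, if the wrist force passes 120 N, or if a joint passes its speed limit or range.

## Robot

A 7-joint arm with a two-finger parallel gripper is mounted at the origin on a cart in front of the work surface, level with it; the furniture and walls round the work are solid. World frame = base frame: x ahead of the robot, y to its left, z up, the work surface at z = 0. Lengths are in m, angles in rad, forces in N, time in s.
With the tool pointing down it reaches from about 0.425 to 0.875 m from the base axis. Payload 9.9 kg.
Tool frame: the origin (TCP) lies at the very end of the fingers, on their centre line; the grasp point (between the pads) lies 19 mm behind it; z points along the fingers, y is the line along which they close (so a half turn about z gives the same grasp; the last joint's range is limited). The gripper opens to 85 mm and grips with 20 to 120 N. Pads are 22 mm wide; open, the fingers measure 114 mm over their backs; the gripper's body (76 mm by 85 mm) begins 54 mm behind the grasp point. The pads swing forward as they close: fully open they stand 13 mm farther back than shut.
Start: joints at [1.099, 0.576, 0.025, 1.437, -0.015, 1.129, -0.057], TCP at [0.255, -0.625, 0.231] pointing down, gripper open.
Joint ranges: [-2.76, 2.76], [-0.34, 2.15], [-1.52, 1.57], [0.19, 2.46], [-1.09, 4.23], [0.17, 1.99], [-2.82, 2.82]. Speed limits (rad/s): [2.22, 2.22, 3.01, 3.01, 3.14, 3.14, 3.14].

## Interface

Orientations are given as a unit quaternion [w, x, y, z].
In Python, from rig import ctrl gives the robot as it stands. The module is installed in compiled form; this text tells all that it offers.
- The arm moves only by the shell command python3 -m pendant 'ROWS' [OPENING] [FORCE]. ROWS is JSON, a list of rows, each a list of 4 numbers: the shift along the world's x, y, z in m, then the turn about the world's z in degrees. In form: [[dx, dy, dz, turn], ...]. A call has exactly 8 rows; each row shifts and turns the commanded pose from where the row before left it; what a row does not reach is not made up. A row lasts 1/8 s, in which the tool goes at most 62.5 mm and 10.7 degrees, less where a joint would pass 70% of its speed; a pose out of reach is approached as far as the arm can. A call with a gripper value outside its range is refused whole. OPENING is the closure, from -1 (fully open) to 1 (shut), set as the call begins (- or left out, the last holds). The fingers move at their own pace and stop on an object; FORCE is the grip in N (left out, the last holds). Time passes only in rows, so rows that do not move let the fingers close, or fill a call up. It gives the time, the measured TCP pose, the force, the opening and the grip force at its end, in the units of the state.
- ctrl.get_obs(): the state, without advancing time (a new reading comes with each control period).
- ctrl.grab_frame(name): name is "scene" or "top" or "wrist"; returns (picture, depth): 420x560x3 uint8, blue, green, red; 420x560 float32, m along the optical axis (not along the pixel's ray), 0 where there is no reading.
- ctrl.get_calibration(name): a dict with "fov_y" (degrees; the focal length in pixels is half the picture's height over the tangent of half this angle, whatever the lens; pixels are square), "cx", "cy" (the principal point, pixels), "world_to_cam" (4x4, takes a point from world to camera coordinates); the wrist camera has in their place "tool_from_camera" (4x4, takes a point from camera to tool coordinates, whose origin is the TCP and whose axes are the flange's). Camera axes: x right, y down, z forward; pixel columns grow to the right and rows downward; lengths in m; the calibration is good to about 2 mm. A picture is of the moment at which its call begins: read the wrist's pose just before it. get_calibration takes no time and is no camera call.
- ctrl.hand_in(): hands the job in; it is judged then, once.
The state is a dict: "t": time; "joint_pos": joint angles; "dq": joint speeds; "joint_efforts": joint torques, N m; "tcp_pos": TCP position; "orientation": TCP orientation; "ft_force": force on the tool from outside, world axes, zero at the start; "torque": the same for the moment, N m; "opening": finger opening in m; "grip_force": force on a finger pad.
Only numpy, scipy, OpenCV 4.12 (cv2) and the standard library are available. Lean on these libraries where they do the work, as an engineer would, in place of code of your own. Each camera call takes 0.05 s, during which the arm holds its last target. There are 200 camera calls.

## Working session

There is one attempt and no reset: what is moved stays moved. The work goes in short steps, Python scripts to look and compute and a shell command to move; the robot and the scene stay as the last step left them, time stands still between calls to the robot, and variables do not carry over. Pictures are saved under pics/ and viewed, at most 10 in all, crops included, and the job is handed in when it is done.

```bash
mkdir -p pics
cat > h.py <<'E'
import numpy as np, cv2
from rig import ctrl
from scipy.spatial.transform import Rotation as R
def cal(n,obs=None):
    c=ctrl.get_calibration(n); f=210/np.tan(np.radians(c["fov_y"])/2)
    if n=="wrist":
        o=obs; T=np.eye(4); q=o["orientation"]; T[:3,:3]=R.from_quat([q[1],q[2],q[3],q[0]]).as_matrix(); T[:3,3]=o["tcp_pos"]
        W=T@np.array(c["tool_from_camera"])
    else: W=np.linalg.inv(np.array(c["world_to_cam"]))
    return f,c["cx"],c["cy"],W
def ray(k,u,v,z):
    "pixel -> world point on plane z"
    f,cx,cy,W=k; u=np.asarray(u,float);v=np.asarray(v,float)
    d=np.stack([(u-cx)/f,(v-cy)/f,np.ones_like(u)],-1)@W[:3,:3].T; o=W[:3,3]
    return o+d*((z-o[2])/d[...,2])[...,None]
def cloud(k,D):
    "depth -> world points"
    f,cx,cy,W=k; v,u=np.mgrid[:420,:560]
    return np.stack([(u-cx)/f*D,(v-cy)/f*D,D],-1)@W[:3,:3].T+W[:3,3]
def shot(n,name=None):
    o=ctrl.get_obs(); p,d=ctrl.grab_frame(n)
    if name: cv2.imwrite(f"pics/{name}.png",p); np.save(f"pics/{name}.npy",d)
    return p,d,cal(n,o)
E
python3 - <<'E'
from h import *
for n in("scene","top"):
    p,d,k=shot(n,n+"0"); print(n,k[0],k[1:3],np.round(k[3],3).tolist(),(d>0).mean())
o=ctrl.get_obs(); print(o["t"],np.round(o["orientation"],3),o["opening"])
a,b=cv2.imread("pics/scene0.png"),cv2.imread("pics/top0.png")
E
```

```text
scene 514.450964509257 (286.4404066903904, 215.13522925975602) [[-0.65, -0.545, 0.529, -0.034], [-0.76, 0.458, -0.462, 0.511], [0.009, -0.702, -0.712, 0.925], [0.0, 0.0, 0.0, 1.0]] 0.9960544217687075
top 469.71799023333574 (278.0491116150231, 206.65015425217607) [[-0.004, -0.992, 0.124, 0.445], [-1.0, 0.002, -0.018, -0.017], [0.018, -0.124, -0.992, 1.231], [0.0, 0.0, 0.0, 1.0]] 0.9959566326530612
0.1 [-0.001  0.981  0.193 -0.   ] 0.08544173115787303
```

View pics/top0.png

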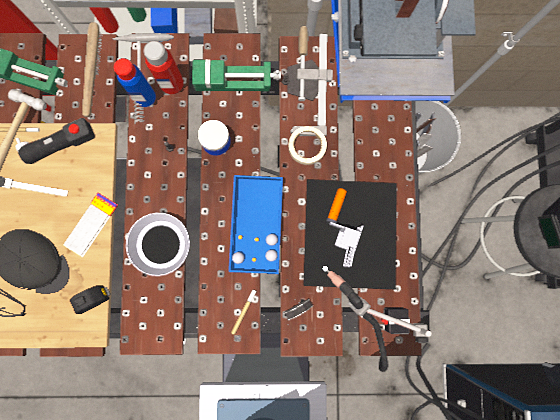

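View pics/scene0.png

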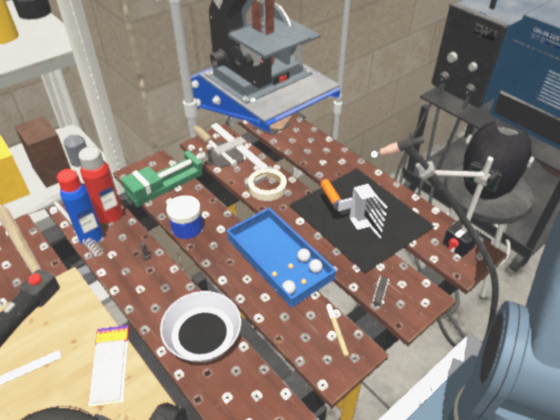

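The top view shows the tray at (257,225) with its balls at the near end, the mat at (350,235) with the scoop's orange handle at (338,205) pointing away from the robot and its tines toward the robot, the dish at (158,243), the jar at (213,137), the tape roll at (307,145), and the bolt near (170,147). The scene view agrees, and the sole faces world −y.

```bash
cat > m.py <<'E'
from h import *
p=cv2.imread("pics/top0.png"); d=np.load("pics/top0.npy"); k=cal("top"); P=cloud(k,d)
hsv=cv2.cvtColor(p,cv2.COLOR_BGR2HSV); H,S,V=cv2.split(hsv)
def rect(m,z,roi,name):
    mm=np.zeros_like(m); x0,x1,y0,y1=roi; mm[y0:y1,x0:x1]=m[y0:y1,x0:x1]
    c=max(cv2.findContours(mm.astype(np.uint8),0,2)[0],key=cv2.contourArea).reshape(-1,2)
    w=ray(k,c[:,0],c[:,1],z)[:,:2]
    r=cv2.minAreaRect((w*1000).astype(np.float32)); print(name,np.round(r[0],1),np.round(r[1],1),round(r[2],2)); return c
rect((H>95)&(H<125)&(S>120),0.039,(222,292,168,282),"tray rim")
rect((V<60),0.006,(290,405,170,300),"mat")
c=rect((H<16)&(S>170)&(V>120),0.063,(320,355,180,225),"handle top")
m=(H<16)&(S>170)&(V>120); m[:, :320]=0; m[:,355:]=0; m[:180]=0;m[230:]=0
q=P[m]; print("handle z med/max",np.percentile(q[:,2],[10,50,95]), q[:,:2].mean(0))
# scoop points above mat
roi=np.zeros_like(m); roi[185:285,310:392]=1
for lo,hi in((.02,.05),(.05,.08),(.08,.125)):
    s=roi&(P[...,2]>lo)&(P[...,2]<hi); q=P[s]; print(lo,hi,s.sum(), np.round(np.percentile(q[:,:2],[2,50,98],axis=0),3).tolist() if s.sum() else 0)
# dish rim
s=(P[...,2]>.03)&(P[...,2]<.055); s[:, :115]=0; s[:,200:]=0; s[:200]=0; s[290:]=0
q=P[s]; (cx,cy),r=cv2.minEnclosingCircle((q[:,:2]*1000).astype(np.float32)); print("dish",cx,cy,r)
# balls: bright in tray
t=np.zeros_like(m); t[170:280,225:290]=1
b=(t&(S<70)&(V>150)).astype(np.uint8); n,l,st,ce=cv2.connectedComponentsWithStats(b)
for i in range(1,n):
    if st[i,4]>15: print("ball",st[i,4],np.round(ray(k,ce[i][0],ce[i][1],0.03),3)[:2])
b=(t&(H>10)&(H<35)&(S>80)).astype(np.uint8); n,l,st,ce=cv2.connectedComponentsWithStats(b)
for i in range(1,n):
    if st[i,4]>3: print("bead",st[i,4],np.round(ray(k,ce[i][0],ce[i][1],0.0125),3)[:2])
for nm,(u,v,z) in dict(jar=(213,137,.074),roll=(307,145,.024),bolt=(170,147,.04)).items(): print(nm,ray(k,u,v,z).round(3))
z=p[165:295,215:410]; cv2.imwrite("pics/c0.png",cv2.resize(z,None,fx=4,fy=4,interpolation=cv2.INTER_CUBIC))
E
python3 m.py
```

```text
tray rim [550.7  18.5] [126.1 247.3] 87.33
mat [ 526.9 -228.9] [239.5 277.8] 87.56
handle top [ 598.9 -186.8] [24.4 82. ] 70.01
handle z med/max [0.00598529 0.06535877 0.06962949] [ 0.59808414 -0.18637036]
0.02 0.05 49 [[0.442, -0.244], [0.483, -0.216], [0.548, -0.17]]
0.05 0.08 419 [[0.451, -0.224], [0.581, -0.187], [0.634, -0.164]]
0.08 0.125 335 [[0.449, -0.241], [0.509, -0.212], [0.535, -0.192]]
dish 500.55908203125 265.14483642578125 79.80877685546875
ball 24 [0.683 0.021]
ball 44 [ 0.681 -0.007]
ball 33 [ 0.641 -0.058]
ball 102 [ 0.511 -0.02 ]
ball 101 [ 0.47 -0.02]
ball 104 [0.465 0.065]
ball 42 [ 0.45  -0.056]
ball 24 [0.422 0.022]
ball 65 [ 0.418 -0.009]
bead 4 [ 0.678 -0.04 ]
bead 4 [ 0.585 -0.05 ]
bead 5 [ 0.528 -0.046]
bead 11 [0.518 0.06 ]
bead 12 [0.513 0.017]
bead 12 [0.46  0.024]
jar [0.767 0.126 0.074]
roll [ 0.759 -0.116  0.024]
bolt [0.749 0.241 0.04 ]
```

View pics/c0.png

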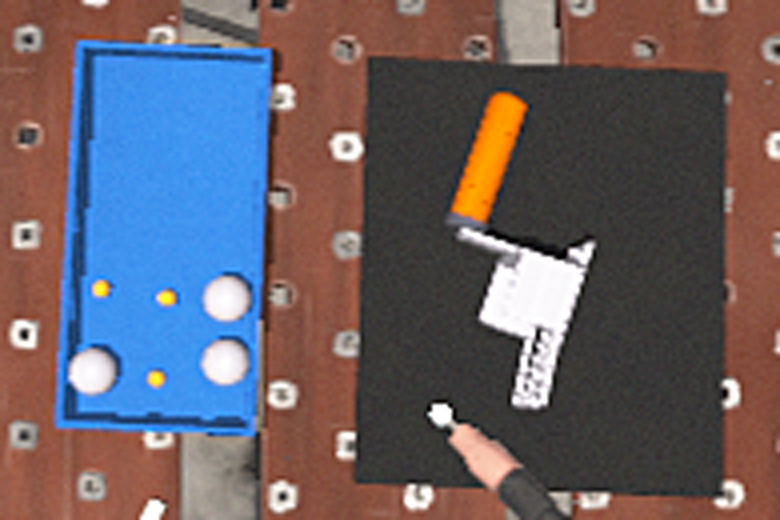

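The crop shows the balls at crop (93,370), (225,297) and (225,362), with beads beside them in the near half. The scoop's tines point down-left at about 160°. A torch hangs near crop (440,410), so I need its height before crossing there.

Run:
```python
from h import *
P=cloud(cal("top"),np.load("pics/top0.npy"))
for u,v in((325,268),(335,277),(345,287),(358,300),(368,313),(380,340),(383,365),(410,325),(395,312),(428,332)): print(u,v,P[v,u].round(3))
```

```text
325 268 [ 0.439 -0.124  0.312]
335 277 [ 0.422 -0.141  0.33 ]
345 287 [ 0.404 -0.157  0.345]
358 300 [ 0.381 -0.179  0.355]
368 313 [ 0.348 -0.215  0.266]
380 340 [ 0.278 -0.263  0.159]
383 365 [ 0.202 -0.293  0.052]
410 325 [ 0.321 -0.308  0.239]
395 312 [ 0.329 -0.326  0.055]
428 332 [ 0.311 -0.334  0.271]
```

```bash
python3 -m pendant '[[0,0,0.05,0],[0,0,0.05,0],[0.03,0.035,0.006,-3.5],[0.03,0.035,0.006,-3.5],[0.03,0.035,0.006,-3.5],[0.03,0.035,0.006,-3.5],[0.03,0.035,0.006,-3.5],[0.03,0.035,0.006,-3.5]]' 1 20; python3 -m pendant '[[0.03,0.035,0.006,-3.5],[0.03,0.035,0.006,-3.5],[0.03,0.035,0.006,-3.5],[0.03,0.035,0.006,-3.5],[0.03,0.035,0.006,-3.5],[0.03,0.035,0.006,-3.5],[0,0,0,0],[0,0,0,0]]'
python3 - <<'E'
from h import *
p,d,k=shot("scene","s1"); q,e,k2=shot("top","t1"); cv2.imwrite("pics/b1.png",cv2.resize(np.hstack([p,q]),(800,300)))
o=ctrl.get_obs(); print(np.round(o["joint_pos"],3),np.round(o["orientation"],3),o["opening"])
E
```

```text
t: 1.1
tcp_pos: [0.436, -0.4135, 0.3672]
orientation: [-0.0, 1.0, 0.01, -0.0]
ft_force: [0.5, -0.2, -0.0]
opening: -0.0002
grip_force: 0.0
t: 2.1
tcp_pos: [0.6149, -0.2053, 0.4027]
orientation: [0.0, 0.985, -0.172, -0.001]
ft_force: [-0.2, 0.3, 0.0]
opening: 0.0
grip_force: 0.0
[ 0.202  0.453  0.086  1.199 -0.037  1.491 -1.634] [ 0.     0.985 -0.173 -0.   ] 0.00011834189982274996
```

View pics/b1.png

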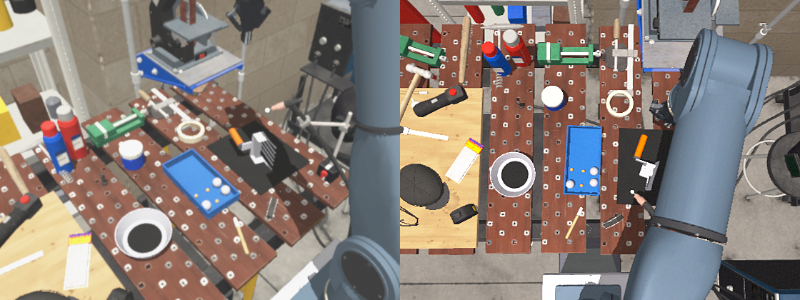

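The arm is now over the mat, and the scoop and torch are still visible. Next I check the forearm's height against the torch before descending.

Run:
```python
from h import *
P=cloud(cal("top"),np.load("pics/t1.npy")).reshape(-1,3)
P=P[(P[:,2]>.42)&(P[:,1]>-.55)&(P[:,1]<.1)&(P[:,0]<.85)&(P[:,0]>0)]
a=np.arctan2(-.205,.615); u=np.array([np.cos(a),np.sin(a)]); n=np.array([-u[1],u[0]])
r=P[:,:2]@u; t=P[:,:2]@n
for lo in np.arange(0,.8,.05):
    s=(r>=lo)&(r<lo+.05)
    if s.sum()>20: print(round(lo,2),s.sum(),"ztop",np.percentile(P[s,2],97).round(3),"lat",np.percentile(t[s],[3,97]).round(3))
Q=cloud(cal("scene"),np.load("pics/s1.npy")).reshape(-1,3)
Q=Q[(Q[:,2]>.36)&(Q[:,0]>.1)&(Q[:,0]<.8)&(abs(Q[:,1])<.5)]
r=Q[:,:2]@u; t=Q[:,:2]@n
for lo in np.arange(0,.8,.05):
    s=(r>=lo)&(r<lo+.05)&(abs(t)<.2)
    if s.sum()>20: print("sc",round(lo,2),s.sum(),"z",np.percentile(Q[s,2],[2,98]).round(3),"lat",np.percentile(t[s],[3,97]).round(3))
for x in((.439,-.124),(.422,-.141),(.404,-.157),(.381,-.179)): print(np.round(np.array(x)@u,3),np.round(np.array(x)@n,3))
```

```text
0.3 2409 ztop 0.84 lat [-0.017  0.068]
0.35 7195 ztop 0.838 lat [-0.039  0.042]
0.4 7001 ztop 1.231 lat [-0.044  0.125]
0.45 5720 ztop 0.827 lat [-0.043  0.039]
0.5 5308 ztop 0.823 lat [-0.041  0.041]
0.55 5946 ztop 0.819 lat [-0.047  0.044]
0.6 7026 ztop 0.815 lat [-0.044  0.049]
0.65 3242 ztop 0.814 lat [-0.043  0.05 ]
sc 0.05 1216 z [0.368 0.565] lat [0.031 0.054]
sc 0.1 6833 z [0.411 0.659] lat [0.032 0.055]
sc 0.15 5812 z [0.547 0.713] lat [0.038 0.062]
sc 0.2 919 z [0.627 0.707] lat [0.052 0.065]
sc 0.6 2002 z [0.414 0.538] lat [-0.049  0.053]
sc 0.65 187 z [0.415 0.524] lat [-0.041  0.061]
0.456 0.021
0.445 -0.0
0.433 -0.021
0.418 -0.049
```

```bash
python3 -m pendant '[[-0.041,0.028,-0.03,0],[-0.042,0.029,-0.03,0],[0,0,-0.055,0],[0,0,-0.055,0],[0,0,-0.055,0],[0,0,-0.055,0],[0,0,-0.033,0],[0,0,0,0]]'; python3 -m pendant '[[-0.004,-0.011,0,0],[-0.004,-0.011,0,0],[-0.004,-0.011,0,0],[-0.004,-0.011,0,0],[-0.004,-0.011,0,0],[-0.004,-0.011,0,0],[-0.004,-0.011,0,0],[-0.004,-0.011,0,0]]'
python3 - <<'E'
from h import *
shot("scene","s2")
p=cv2.imread("pics/s2.png"); cv2.imwrite("pics/s2c.png",cv2.resize(p[130:290,260:460],(800,640))[:600])
E
```

```text
t: 3.2
tcp_pos: [0.5302, -0.1486, 0.0886]
orientation: [0.0, 0.985, -0.173, -0.002]
ft_force: [0.2, -0.3, 1.0]
opening: 0.0001
grip_force: 0.0
t: 4.2
tcp_pos: [0.4999, -0.2366, 0.0902]
orientation: [-0.0, 0.985, -0.172, -0.0]
ft_force: [-0.3, 0.7, -0.3]
opening: -0.0001
grip_force: 0.0
```

View pics/s2c.png

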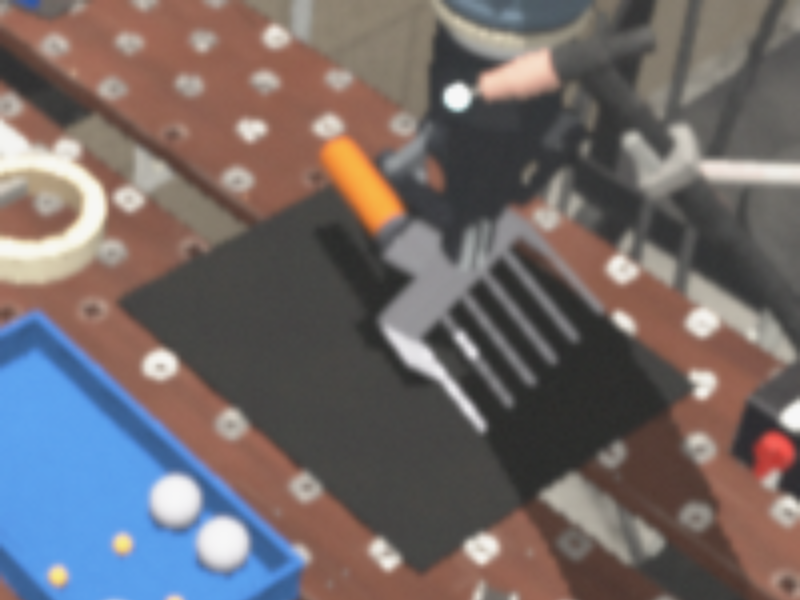

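The scoop is tipping cleanly about its lower edge and is roughly half up, with the handle at crop (360,185). I keep pushing until it falls onto its tines, then lift clear and look.

```bash
python3 -m pendant '[[-0.004,-0.011,0,0],[-0.004,-0.011,0,0],[-0.004,-0.011,0,0],[-0.002,-0.006,0,0],[0,0,0,0],[0,0,0.02,0],[0.004,0.011,0.06,0],[0.004,0.011,0.06,0]]' -1 20
cat > sc.py <<'E'
from h import *
import sys
n=sys.argv[1]; p,d,k=shot("scene",n+"s"); P=cloud(k,d); q,e,k2=shot("top",n+"t"); T=cloud(k2,e)
for nm,im,C in(("scene",p,P),("top",q,T)):
    H,S,V=cv2.split(cv2.cvtColor(im,cv2.COLOR_BGR2HSV))
    m=((H<16)&(S>150)&(V>110)&(C[...,2]>.045)&(C[...,2]<.2)&(C[...,0]>.3)&(C[...,0]<.75)&(abs(C[...,1])<.4)).astype(np.uint8)
    L,l,st,ce=cv2.connectedComponentsWithStats(m)
    if L<2: print(nm,"no handle"); continue
    i=1+st[1:,4].argmax(); X=C[l==i]; c=X.mean(0); u=np.linalg.svd(X-c)[2][0]; u=u*np.sign(-u[0]); t=(X-c)@u
    print(nm,st[i,4],"handle c",c.round(4),"x-axis",u.round(3),"yaw",np.degrees(np.arctan2(u[1],u[0])).round(1),"ext",np.percentile(t,[1,99]).round(3),"ztop",np.percentile(X[:,2],95).round(4))
cv2.imwrite(f"pics/{n}.png",cv2.resize(np.hstack([p,q])[100:300],None,fx=.714,fy=.714)); print(ctrl.get_obs()["t"])
E
python3 sc.py a1
```

```text
t: 5.25
tcp_pos: [0.4942, -0.2519, 0.2316]
orientation: [-0.0, 0.985, -0.171, -0.001]
ft_force: [1.9, -0.3, 0.5]
opening: 0.0851
grip_force: 0.0
scene 215 handle c [ 0.5612 -0.2948  0.0882] x-axis [-0.96   0.281  0.004] yaw 163.7 ext [-0.039  0.036] ztop 0.0941
top 180 handle c [ 0.5735 -0.3029  0.0899] x-axis [-0.906  0.423 -0.024] yaw 155.0 ext [-0.025  0.032] ztop 0.0953
5.35
```

View pics/a1.png

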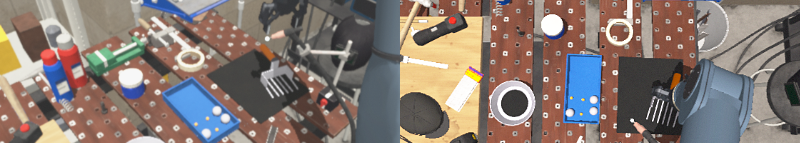

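The scoop stands on its tines in both views. I move above the handle and check it with the wrist camera.

```bash
python3 -m pendant '[[0.029,-0.024,0.01,0],[0.029,-0.024,0.01,0],[0,0,0,0],[0,0,0,0],[0,0,0,0],[0,0,0,0],[0,0,0,0],[0,0,0,0]]'
python3 - <<'E'
from h import *
p,d,k=shot("wrist","w1"); P=cloud(k,d)
H,S,V=cv2.split(cv2.cvtColor(p,cv2.COLOR_BGR2HSV))
m=((H<16)&(S>150)&(V>110)).astype(np.uint8); L,l,st,ce=cv2.connectedComponentsWithStats(m); i=1+st[1:,4].argmax(); print(st[i])
v,u=np.where(l==i); w=ray(k,u,v,0.088)[:,:2]; r=cv2.minAreaRect((w*1000).astype(np.float32)); print("rect",r)
X=P[l==i]; t=X[X[:,2]>np.percentile(X[:,2],95)-.003]; print("top flat",t.mean(0).round(4),"zmax",t[:,2].max().round(4)); c=t[:,:2].mean(0); e=np.linalg.svd(t[:,:2]-c)[2][0]; print("yaw",np.degrees(np.arctan2(e[1],e[0]))%180,np.percentile((t[:,:2]-c)@e,[1,99]).round(3))
print(ctrl.get_obs()["tcp_pos"])
E
```

```text
t: 6.35
tcp_pos: [0.5522, -0.3008, 0.2504]
orientation: [-0.0, 0.985, -0.172, 0.0]
ft_force: [-1.0, 0.7, -0.1]
opening: 0.0854
grip_force: 0.0
[269 144  24  78 870]
rect ((560.781982421875, -301.72412109375), (22.69104766845703, 84.67518615722656), 72.93670654296875)
top flat [ 0.579  -0.3077  0.0946] zmax 0.3923
yaw 166.7997319440443 [-0.053  0.06 ]
[ 0.55222231 -0.30083993  0.25034449]
```

```bash
python3 -m pendant '[[0.001,0,-0.05,2.9],[0,0,-0.05,0],[0,0,-0.05,0],[0,0,-0.03,0],[0,0,-0.008,0],[0,0,0,0],[0,0,0,0],[0,0,0,0]]' && python3 -m pendant '[[0,0,0,0],[0,0,0,0],[0,0,0,0],[0,0,0,0],[0,0,0,0],[0,0,0.01,0],[0,0,0.03,0],[0,0,0.04,0]]' 1 80
python3 sc.py a2
```

```text
t: 7.4
tcp_pos: [0.5539, -0.3012, 0.0636]
orientation: [0.0, 0.989, -0.147, 0.001]
ft_force: [-0.1, 0.1, -0.6]
opening: 0.0853
grip_force: 0.0
t: 8.4
tcp_pos: [0.5525, -0.3006, 0.1426]
orientation: [-0.0, 0.989, -0.147, -0.001]
ft_force: [0.4, 0.2, -2.2]
opening: 0.0219
grip_force: 78.6
scene 18 handle c [ 0.5309 -0.2826  0.1653] x-axis [-0.778  0.034  0.628] yaw 177.5 ext [-0.007  0.009] ztop 0.1712
top 70 handle c [ 0.5307 -0.2953  0.1777] x-axis [-0.984 -0.175 -0.042] yaw -169.9 ext [-0.014  0.012] ztop 0.1808
8.5
```

```bash
python3 -m pendant '[[0.018,0.039,0.025,1.8],[0.018,0.039,0.025,1.8],[0.018,0.039,0,1.8],[0.018,0.039,0,1.8],[0.018,0.039,0,1.8],[0.018,0.039,0,1.8],[0.018,0.039,0,1.8],[0.016,0.0395,0,1.6]]' && python3 -m pendant '[[0,0,0,0],[0,0,-0.03,0],[0,0,-0.03,0],[0,0,-0.015,0],[0,0,0,0],[0,0,0,0],[0,0,0,0],[0,0,0,0]]'
cp pics/top0.png pics/top0b.png
python3 - <<'E'
from h import *
p,d,k=shot("scene","b2s"); q,e,k2=shot("top","b2t")
cv2.imwrite("pics/b2.png",np.hstack([cv2.resize(p[150:310,180:380],(500,400)),cv2.resize(q[130:280,205:310],(280,400))]))
o=ctrl.get_obs(); print(o["tcp_pos"].round(4) if hasattr(o["tcp_pos"],"round") else o["tcp_pos"],o["orientation"])
E
```

```text
t: 9.5
tcp_pos: [0.6954, 0.0127, 0.1916]
orientation: [0.0, 1.0, -0.023, -0.001]
ft_force: [-0.2, -0.6, -3.1]
opening: 0.0218
grip_force: 79.0
t: 10.5
tcp_pos: [0.6956, 0.0117, 0.1181]
orientation: [-0.0, 1.0, -0.023, 0.001]
ft_force: [0.4, 0.5, -2.3]
opening: 0.0221
grip_force: 79.0
[0.6954 0.0116 0.1178] [-2.09170121e-05  9.99726265e-01 -2.33940637e-02  3.34645342e-04]
```

View pics/b2.png

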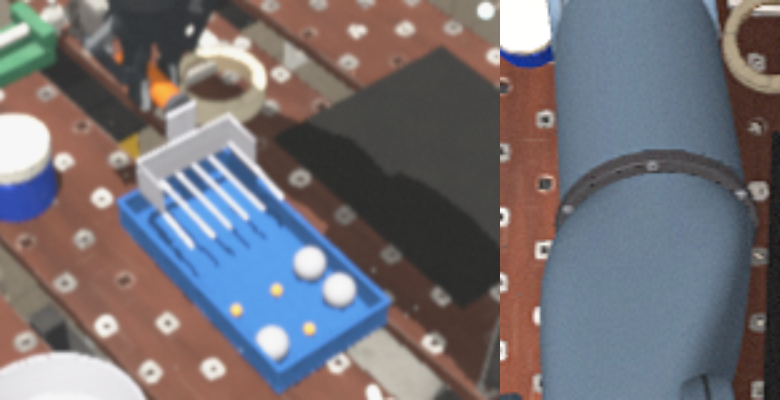

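The scoop hangs level over the empty far half of the tray, with its rear plate at crop (200,160). I check its sideways alignment with the tray using the depth data.

Run:
```python
from h import *
P=cloud(cal("scene"),np.load("pics/b2s.npy")); p=cv2.imread("pics/b2s.png"); H,S,V=cv2.split(cv2.cvtColor(p,cv2.COLOR_BGR2HSV))
th=np.radians(177.33); tx=np.array([np.cos(th),np.sin(th)]); ty=np.array([-tx[1],tx[0]])
Q=P[...,:2]-np.array([.5507,.0185]); X=Q@tx; Y=Q@ty; Z=P[...,2]
rim=(H>95)&(H<125)&(S>120)&(Z>.033)&(Z<.045)&(abs(X)<.15)&(abs(Y)<.09)
for lo in(-.1,-.05,0,.05):
    s=rim&(X>lo)&(X<lo+.05); a=Y[s]; print("rim",lo,np.percentile(a[a<0],[2,50,98]).round(4) if (a<0).sum()>5 else None,np.percentile(a[a>0],[2,50,98]).round(4) if (a>0).sum()>5 else None)
s=rim&(abs(Y)<.05); a=X[s]; print("ends",np.median(a[a<-.1]),np.median(a[a>.1]))
sc=(S<60)&(Z>.05)&(Z<.13)&(abs(X)<.13)&(abs(Y)<.08)
for lo,hi in((-.13,-.1),(-.1,-.08),(-.08,-.06),(-.06,-.03),(-.03,.01)):
    s=sc&(X>lo)&(X<hi)
    if s.sum()>5: print("scoop",lo,s.sum(),"Y",np.percentile(Y[s],[1,99]).round(4),"Z",np.percentile(Z[s],[3,50,97]).round(4),"Xmax",X[s].max().round(3))
```

```text
rim -0.1 [-0.0652 -0.0624 -0.0595] [0.056  0.0576 0.0603]
rim -0.05 [-0.0647 -0.0621 -0.0584] [0.0562 0.0583 0.0617]
rim 0 [-0.0645 -0.0624 -0.059 ] [0.0556 0.0584 0.0623]
rim 0.05 [-0.0647 -0.0625 -0.059 ] [0.0562 0.0587 0.062 ]
ends -0.12170118125405532 0.1205352031075208
scoop -0.13 57 Y [-0.0362  0.0463] Z [0.072  0.1129 0.1275] Xmax -0.1
scoop -0.1 606 Y [-0.0543  0.0502] Z [0.0641 0.0883 0.1206] Xmax -0.08
scoop -0.08 175 Y [-0.0544  0.0505] Z [0.0615 0.0758 0.1025] Xmax -0.06
scoop -0.06 148 Y [-0.0545  0.0491] Z [0.0611 0.0648 0.0953] Xmax -0.03
scoop -0.03 60 Y [-0.0544  0.0477] Z [0.0608 0.064  0.0682] Xmax -0.013
```

Scoop and tray share the same centreline (−2.1 mm for both) and the scoop is level. I lower it and drive it toward the balls.

```bash
python3 -m pendant '[[0,0,-0.03,0],[0,0,-0.02,0],[0,0,-0.006,0],[0,0,0,0],[-0.01,0.0005,0,0],[-0.012,0.0006,0,0],[-0.012,0.0006,0,0],[-0.012,0.0006,0,0]]' && python3 -m pendant '[[-0.012,0.0006,0,0],[-0.012,0.0006,0,0],[-0.012,0.0006,0,0],[-0.012,0.0006,0,0],[-0.01,0.0005,0,0],[-0.01,0.0005,0,0],[-0.008,0.0004,0,0],[0,0,0,0]]'
python3 - <<'E'
from h import *
p,d,k=shot("scene","b3s")
cv2.imwrite("pics/b3.png",cv2.resize(p[180:320,200:370],(728,600)))
E
```

```text
t: 11.6
tcp_pos: [0.6525, 0.014, 0.0635]
orientation: [-0.0, 1.0, -0.023, 0.004]
ft_force: [7.1, 0.5, 8.0]
opening: 0.022
grip_force: 80.2
t: 12.6
tcp_pos: [0.5763, 0.018, 0.0633]
orientation: [-0.0, 1.0, -0.023, 0.003]
ft_force: [4.0, 0.1, 9.2]
opening: 0.0215
grip_force: 80.3
```

View pics/b3.png

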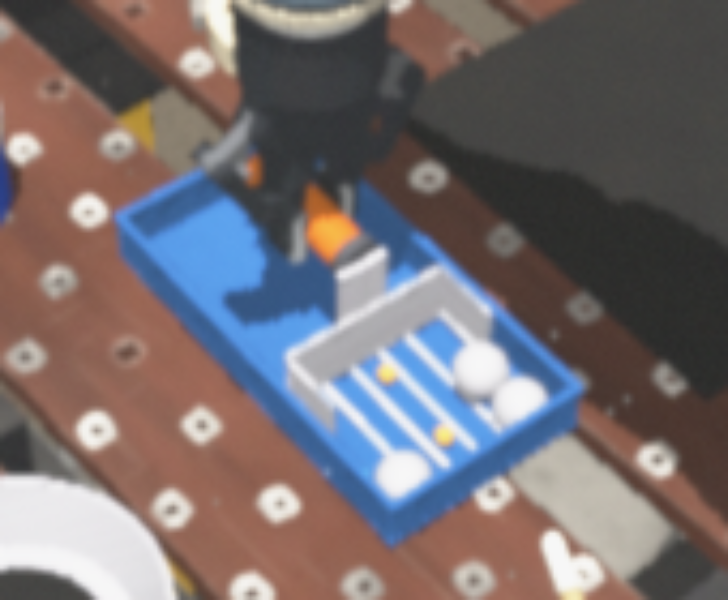

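All three balls lie ahead on or near the tines, at (402,474), (480,370) and (520,400), and the beads sit between the tines. I advance to the end wall, then pivot on the heels with a light grip by moving the handle back and down.

```bash
python3 -m pendant '[[-0.009,0.0004,0,0],[0,0,0,0],[0.003,-0.0001,-0.002,0],[0.003,-0.0001,-0.002,0],[0.003,-0.0001,-0.002,0],[0.003,-0.0001,-0.002,0],[0.003,-0.0002,-0.002,0],[0.003,-0.0002,-0.002,0]]' - 20
cat > pit.py <<'E'
from h import *
import sys
n=sys.argv[1]; p,d,k=shot("scene",n); P=cloud(k,d); H,S,V=cv2.split(cv2.cvtColor(p,cv2.COLOR_BGR2HSV))
th=np.radians(177.33); tx=np.array([np.cos(th),np.sin(th)]); ty=np.array([-tx[1],tx[0]])
Q=P[...,:2]-np.array([.5507,.0185]); X=Q@tx; Y=Q@ty-(-.0021); Z=P[...,2]
o=ctrl.get_obs(); g=(np.array(o["tcp_pos"][:2])-[.5507,.0185])@tx; print("grip tray x",g.round(4),"tcp z",round(o["tcp_pos"][2],4),"t",o["t"])
s=(S<60)&(V>110)&(abs(Y)<.056)&(X>g+.045)&(X<g+.14)&(Z>.005)&(Z<o["tcp_pos"][2]+.09)
# cheek on camera side and the tines: print z by x bin
for lo in np.arange(.045,.14,.015):
    b=s&(X>g+lo)&(X<g+lo+.015)
    if b.sum()>5: print("dx",round(lo,3),b.sum(),"z",np.percentile(Z[b],[5,50,95]).round(4),"zYneg",np.percentile(Z[b&(Y<-.047)],[5,95]).round(4) if (b&(Y<-.047)).sum()>3 else "")
u,v=np.mean(np.where(s)[1]),np.mean(np.where(s)[0]); u=int(np.clip(u,85,470)); v=int(np.clip(v,70,350))
cv2.imwrite(f"pics/{n}c.png",cv2.resize(p[v-70:v+70,u-85:u+85],(728,600)))
E
python3 pit.py b4
```

```text
t: 13.65
tcp_pos: [0.5858, 0.0177, 0.0523]
orientation: [-0.0, 1.0, -0.024, 0.004]
ft_force: [1.9, 0.2, 22.2]
opening: 0.0217
grip_force: 86.0
grip tray x -0.0355 tcp z 0.0521 t 13.7
dx 0.045 401 z [0.0347 0.0521 0.0784] zYneg [0.043  0.0543]
dx 0.06 364 z [0.0094 0.0273 0.0508] zYneg [0.0346 0.0556]
dx 0.075 139 z [0.0073 0.0359 0.0584] zYneg [0.0309 0.0595]
dx 0.09 128 z [0.0081 0.0432 0.0566] zYneg [0.0308 0.059 ]
dx 0.105 159 z [0.0073 0.0435 0.0543] zYneg [0.0298 0.049 ]
dx 0.12 234 z [0.0091 0.0495 0.0582] zYneg [0.0324 0.0531]
dx 0.135 66 z [0.0317 0.0443 0.0593] zYneg [0.0324 0.0443]
```

View pics/b4c.png

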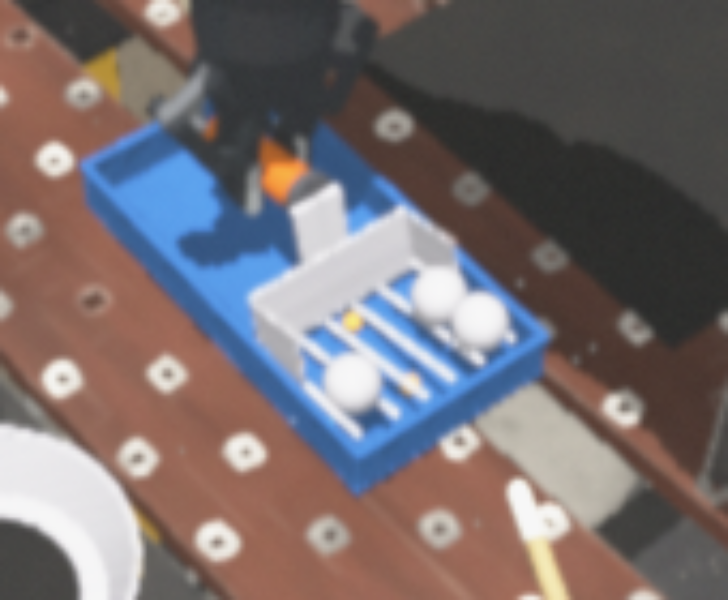

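The tips are up and the balls are rolling back, now at (437,292), (480,320) and (352,380). I tilt slightly more, tighten the grip and lift.

```bash
python3 -m pendant '[[0.003,-0.0001,-0.0022,0],[0.003,-0.0001,-0.0022,0],[0,0,0,0],[0,0,0,0],[0,0,0.005,0],[0,0,0.015,0],[0,0,0.02,0],[0,0,0.02,0]]' - 120 && python3 -m pendant '[[0,0,0.02,0],[0,0,0.02,0],[0,0,0,0],[0,0,0,0],[0,0,0,0],[0,0,0,0],[0,0,0,0],[0,0,0,0]]'
python3 pit.py b5
```

```text
t: 14.7
tcp_pos: [0.5883, 0.017, 0.1059]
orientation: [0.0, 1.0, -0.023, 0.0]
ft_force: [0.9, 0.4, -3.6]
opening: 0.0213
grip_force: 117.8
t: 15.7
tcp_pos: [0.5882, 0.0171, 0.1447]
orientation: [-0.0, 1.0, -0.023, -0.0]
ft_force: [0.0, -1.1, -3.8]
opening: 0.0212
grip_force: 117.9
grip tray x -0.0376 tcp z 0.1448 t 15.75
dx 0.045 432 z [0.1307 0.1462 0.1725] zYneg [0.1301 0.1481]
dx 0.06 406 z [0.1086 0.1249 0.1441] zYneg [0.1184 0.1485]
dx 0.075 200 z [0.1058 0.1356 0.1516] zYneg [0.1211 0.1533]
dx 0.09 174 z [0.1155 0.1358 0.1508] zYneg [0.123  0.1538]
dx 0.105 147 z [0.1183 0.132  0.1465] zYneg [0.1231 0.1279]
dx 0.12 123 z [0.1228 0.1388 0.1539] zYneg [0.1266 0.1293]
dx 0.135 57 z [0.1258 0.1441 0.1535] zYneg [0.1252 0.1303]
```

View pics/b5c.png

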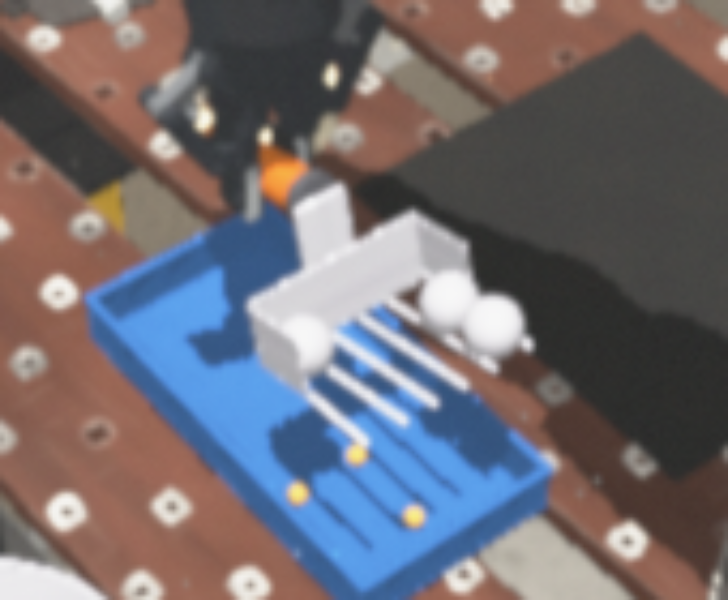

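Three balls ride in the tilted scoop, at (305,345), (448,298) and (495,322), and all three beads stay in the tray. I carry the scoop gently to the dish.

```bash
python3 -m pendant '[[0.002,0.01,0.005,0],[0.005,0.025,0.005,0],[0.007,0.035,0,0],[0.008,0.042,0,0],[0.008,0.042,0,0],[0.007,0.037,0,0],[0.006,0.03,0,0],[0.004,0.015,0,0]]' && python3 -m pendant '[[0,0.006,0,0],[0,0,-0.005,0],[0,0,-0.012,0],[0,0,-0.015,0],[0,0,-0.01,0],[0,0,0,0],[0,0,0,0],[0,0,0,0]]'; python3 pit.py b6 | head -1; python3 -c "
import cv2;p=cv2.imread('pics/b6.png');cv2.imwrite('pics/b6d.png',cv2.resize(p[210:370,130:330],(700,560)))"
```

```text
t: 16.75
tcp_pos: [0.6348, 0.2562, 0.155]
orientation: [-0.001, 1.0, -0.022, -0.0]
ft_force: [1.9, -0.1, -1.3]
opening: 0.0204
grip_force: 121.8
t: 17.75
tcp_pos: [0.6356, 0.2593, 0.1135]
orientation: [-0.0, 1.0, -0.023, 0.0]
ft_force: [-0.5, 1.1, -3.0]
opening: 0.0207
grip_force: 123.5
grip tray x -0.0736 tcp z 0.1135 t 17.8
```

View pics/b6d.png

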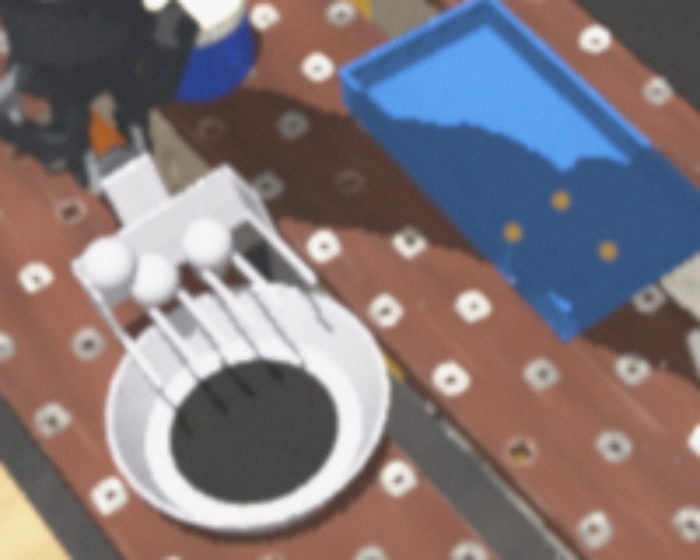

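The scoop hangs over the dish with the balls against the rear plate at (108,263), (153,277) and (208,243). I loosen the grip to 20 N so the tips can sink.

```bash
python3 -m pendant '[[0,0,0,0],[0,0,0,0],[0,0,0,0],[0,0,0,0],[0,0,0,0],[0,0,0,0],[0,0,0,0],[0,0,0,0]]' - 20
python3 - <<'E'
from h import *
P0=cloud(cal("scene"),np.load("pics/b6.npy")); p,d,k=shot("scene","b7"); P=cloud(k,d)
def rep(p,P):
    H,S,V=cv2.split(cv2.cvtColor(p,cv2.COLOR_BGR2HSV)); X,Y,Z=P[...,0],P[...,1],P[...,2]
    s=(S<60)&(V>110)&(abs(Y-.262)<.06)&(Z>.045)&(Z<.16)
    for lo in(.48,.5,.52,.54,.56):
        b=s&(X>lo)&(X<lo+.02); print(lo,b.sum(),np.percentile(Z[b],[5,50]).round(4) if b.sum() else "")
rep(cv2.imread("pics/b6.png"),P0); rep(p,P)
E
```

```text
t: 18.8
tcp_pos: [0.6353, 0.2591, 0.1129]
orientation: [-0.0, 1.0, -0.023, 0.0]
ft_force: [-0.2, -0.5, -4.3]
opening: 0.0207
grip_force: 122.9
0.48 0 
0.5 68 [0.0894 0.0954]
0.52 89 [0.0847 0.089 ]
0.54 117 [0.0787 0.0859]
0.56 506 [0.0809 0.0986]
0.48 0 
0.5 69 [0.0891 0.0949]
0.52 85 [0.0843 0.0892]
0.54 126 [0.0785 0.0852]
0.56 504 [0.08   0.0981]
```

```bash
python3 -m pendant '[[0,0,0,0],[0,0,0,0],[0,0,0,0],[0,0,0,0],[0,0,0,0],[0,0,0,0],[0,0,0,0],[0,0,0,0]]' 0.49 20
cat > rep.py <<'E'
from h import *
import sys
p,d,k=shot("scene",sys.argv[1]); P=cloud(k,d)
H,S,V=cv2.split(cv2.cvtColor(p,cv2.COLOR_BGR2HSV)); X,Y,Z=P[...,0],P[...,1],P[...,2]
s=(S<60)&(V>110)&(abs(Y-.262)<.06)&(Z>.045)&(Z<.16)
for lo in(.48,.5,.52,.54,.56):
    b=s&(X>lo)&(X<lo+.02); print(lo,b.sum(),np.percentile(Z[b],[5,50]).round(4) if b.sum() else "")
cv2.imwrite(f"pics/{sys.argv[1]}d.png",cv2.resize(p[210:370,130:330],(700,560)))
E
python3 rep.py b8
```

```text
t: 19.85
tcp_pos: [0.6353, 0.2591, 0.1129]
orientation: [-0.0, 1.0, -0.023, 0.0]
ft_force: [-0.1, -0.2, -3.7]
opening: 0.022
grip_force: 69.2
0.48 0 
0.5 71 [0.0881 0.0946]
0.52 87 [0.0839 0.0892]
0.54 119 [0.0779 0.0852]
0.56 517 [0.0794 0.0979]
```

```bash
python3 -m pendant '[[0,0,0,0],[0,0,0,0],[0,0,0,0],[0,0,0,0],[0,0,0,0],[0,0,0,0],[0,0,0,0],[0,0,0,0]]' 0.467 20; python3 rep.py b9
```

```text
t: 20.9
tcp_pos: [0.6352, 0.2591, 0.1129]
orientation: [-0.0, 1.0, -0.023, -0.0]
ft_force: [0.4, -0.3, -3.1]
opening: 0.023
grip_force: 32.4
0.48 0 
0.5 68 [0.0864 0.0912]
0.52 82 [0.0812 0.0863]
0.54 107 [0.0762 0.0827]
0.56 528 [0.0765 0.096 ]
```

```bash
python3 -m pendant '[[0,0,0,0],[0,0,0,0],[0,0,0,0],[0,0,0,0],[0,0,0,0],[0,0,0,0],[0,0,0,0],[0,0,0,0]]' 0.458 20; python3 rep.py b10
```

```text
t: 21.95
tcp_pos: [0.6353, 0.2591, 0.1129]
orientation: [-0.0, 1.0, -0.023, 0.0]
ft_force: [0.3, 0.0, -4.5]
opening: 0.0233
grip_force: 19.0
0.48 0 
0.5 0 
0.52 79 [0.0482 0.055 ]
0.54 105 [0.0501 0.0552]
0.56 174 [0.0521 0.0663]
```

View pics/b10d.png

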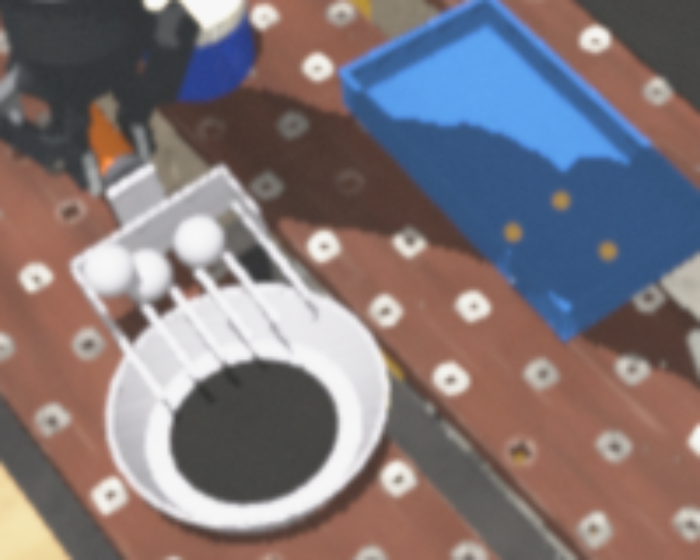

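The scoop has sunk to about level and the balls are still at the rear plate, at (108,270), (148,273) and (198,240). I hold on so that it tips further.

```bash
python3 -m pendant '[[0,0,0,0],[0,0,0,0],[0,0,0,0],[0,0,0,0],[0,0,0,0],[0,0,0,0],[0,0,0,0],[0,0,0,0]]'; python3 rep.py b11
python3 - <<'E'
from h import *
P=cloud(cal("scene"),np.load("pics/b11.npy")); p=cv2.imread("pics/b11.png")
g=cv2.GaussianBlur(cv2.cvtColor(p,cv2.COLOR_BGR2GRAY),(3,3),0)[210:370,130:330]; g=cv2.resize(g,None,fx=3,fy=3,interpolation=cv2.INTER_CUBIC)
c=cv2.HoughCircles(g,cv2.HOUGH_GRADIENT,1,20,param1=120,param2=18,minRadius=16,maxRadius=28)
for x,y,r in (c[0] if c is not None else []):
    u,v=int(x/3+130),int(y/3+210); print(u,v,round(r/3,1),P[v,u].round(3))
E
```

```text
t: 23.0
tcp_pos: [0.6353, 0.2591, 0.1129]
orientation: [0.0, 1.0, -0.023, -0.0]
ft_force: [0.1, 0.2, -4.2]
opening: 0.0232
grip_force: 19.0
0.48 0 
0.5 0 
0.52 80 [0.0497 0.0561]
0.54 104 [0.0507 0.0552]
0.56 180 [0.0517 0.067 ]
186 278 7.2 [0.587 0.239 0.083]
170 288 7.6 [0.589 0.277 0.079]
```

```bash
python3 -m pendant '[[0,0,0,0],[0,0,0,0],[0,0,0,0],[0,0,0,0],[0,0,0.004,0],[0,0,0.004,0],[0,0,0,0],[0,0,0,0]]' 0.453 20; python3 rep.py b12
```

```text
t: 24.05
tcp_pos: [0.6353, 0.2592, 0.1211]
orientation: [-0.0, 1.0, -0.023, 0.0]
ft_force: [-0.5, -0.7, -2.1]
opening: 0.0233
grip_force: 12.8
0.48 0 
0.5 0 
0.52 2 [0.0504 0.0515]
0.54 49 [0.0461 0.0491]
0.56 99 [0.0456 0.051 ]
```

I've now viewed 12 pictures, which is over the limit of 10, so from here I check by numbers only.

```bash
cat > balls.py <<'E'
from h import *
import sys
def find(cam,name):
    p,d,k=shot(cam,name); P=cloud(k,d); H,S,V=cv2.split(cv2.cvtColor(p,cv2.COLOR_BGR2HSV)); X,Y,Z=P[...,0],P[...,1],P[...,2]
    r=np.hypot(X-.5006,Y-.265); 
    s=((r<.062)&(Z>.018)&(Z<.06)).astype(np.uint8); n,l,st,ce=cv2.connectedComponentsWithStats(s,connectivity=4)
    for i in range(1,n):
        if st[i,4]>10: print(cam,"in dish",st[i,:5],P[l==i].mean(0).round(3),"zmax",Z[l==i].max().round(3))
    b=((H>12)&(H<35)&(S>80)&(Z>.005)&(Z<.03)&(abs(X-.55)<.12)&(abs(Y-.0185)<.055)).astype(np.uint8); n,l,st,ce=cv2.connectedComponentsWithStats(b)
    for i in range(1,n):
        if st[i,4]>3: print(cam,"bead",st[i,4],P[l==i].mean(0).round(3))
    w=(S<60)&(V>110)&(abs(Y-.262)<.065)&(Z>.04)&(X>.5)
    for lo in np.arange(.5,.62,.02):
        c=w&(X>lo)&(X<lo+.02); print(cam,round(lo,2),c.sum(),np.percentile(Z[c],[5,50,95]).round(3) if c.sum() else "")
for c in sys.argv[2:]: find(c,sys.argv[1]+c[0])
print(ctrl.get_obs()["t"])
E
python3 balls.py c1 scene
```

```text
scene in dish [193 298   6   8  18] [0.55  0.245 0.046] zmax 0.051
scene in dish [185 302   7   9  19] [0.552 0.263 0.043] zmax 0.045
scene in dish [178 308   6   8  17] [0.552 0.281 0.04 ] zmax 0.045
scene in dish [191 325  15  15 177] [0.496 0.277 0.03 ] zmax 0.039
scene in dish [216 326  15  15 175] [0.462 0.241 0.031] zmax 0.039
scene in dish [190 344  15  13 136] [0.462 0.301 0.033] zmax 0.04
scene bead 11 [0.511 0.022 0.017]
scene bead 11 [0.512 0.062 0.017]
scene bead 13 [0.461 0.026 0.016]
scene 0.5 761 [0.565 0.602 0.641]
scene 0.52 712 [0.548 0.586 0.625]
scene 0.54 1111 [0.046 0.543 0.603]
scene 0.56 1212 [0.045 0.523 0.584]
scene 0.58 1214 [0.054 0.506 0.566]
scene 0.6 1630 [0.071 0.332 0.548]
24.15
```

All three balls lie in the dish and all three beads are in the tray. I tighten the grip, lift away and carry the scoop back to the mat.

```bash
python3 -m pendant '[[0,0,0,0],[0,0,0,0],[0.004,0,0.01,0],[0.004,0,0.03,0],[0.002,0,0.04,0],[0,0,0.04,0],[0,-0.02,0,0],[0,-0.035,0,0]]' 0.49 60 && python3 -m pendant '[[-0.004,-0.05,0,0],[-0.004,-0.055,0,0],[-0.004,-0.055,0,0],[-0.004,-0.055,0,0],[-0.004,-0.055,0,0],[-0.004,-0.055,0,0],[-0.004,-0.055,0,0],[-0.002,-0.044,0,0]]' && python3 -m pendant '[[0,0,0,0],[0,0,-0.03,0],[0,0,-0.03,0],[0,0,-0.02,0],[0,0,0,0],[0,0,0,0],[0,0,0,0],[0,0,0,0]]'
python3 - <<'E'
from h import *
o=ctrl.get_obs(); g=np.array(o["tcp_pos"]); th=np.radians(177.3); tx=np.array([np.cos(th),np.sin(th)]); ty=np.array([-tx[1],tx[0]])
p,d,k=shot("scene","d1"); P=cloud(k,d); S=cv2.split(cv2.cvtColor(p,cv2.COLOR_BGR2HSV))[1]
Q=P[...,:2]-g[:2]; X=Q@tx; Y=Q@ty; Z=P[...,2]-g[2]-.019
s=(S<70)&(abs(Y)<.06)&(P[...,2]>.015)
for lo in np.arange(.03,.16,.015):
    b=s&(X>lo)&(X<lo+.015)&(Z<.03); print(round(lo,3),b.sum(),"rel z",np.percentile(Z[b],[3,20,50]).round(4) if b.sum() else "")
print(o["t"])
E
```

```text
t: 25.15
tcp_pos: [0.6449, 0.2043, 0.2409]
orientation: [-0.0, 1.0, -0.022, 0.0]
ft_force: [0.3, -1.5, -2.9]
opening: 0.0229
grip_force: 41.1
t: 26.15
tcp_pos: [0.6136, -0.2236, 0.2403]
orientation: [0.0, 1.0, -0.025, -0.001]
ft_force: [0.6, -0.1, -3.1]
opening: 0.0229
grip_force: 41.1
t: 27.15
tcp_pos: [0.6156, -0.22, 0.1617]
orientation: [0.0, 1.0, -0.023, 0.001]
ft_force: [1.3, -0.4, -3.2]
opening: 0.0227
grip_force: 41.2
0.03 136 rel z [-0.0893 -0.0846 -0.0693]
0.045 119 rel z [-0.0958 -0.0906 -0.0794]
0.06 62 rel z [-0.0979 -0.0954 -0.0927]
0.075 63 rel z [-0.1047 -0.0997 -0.0959]
0.09 10 rel z [-0.1049 -0.1014 -0.0986]
0.105 0 rel z 
0.12 0 rel z 
0.135 0 rel z 
0.15 0 rel z 
27.15
```

The scoop hangs tips-down by about 20° over the mat. I set the tips down and roll it back level about them, then check before letting go.

```bash
python3 -m pendant '[[0,0,-0.03,0],[0,0,-0.028,0],[0,0,0,0],[0.005,0,-0.005,0],[0.0045,0,-0.0045,0],[0.0045,0,-0.005,0],[0.0045,0,-0.005,0],[0.004,0,-0.0055,0]]' && python3 -m pendant '[[0.004,0,-0.0055,0],[0.0035,0,-0.0055,0],[0.003,0,-0.004,0],[0,0,0,0],[0,0,0,0],[0,0,0,0],[0,0,0,0],[0,0,0,0]]'
cat > lev.py <<'E'
from h import *
import sys
o=ctrl.get_obs(); p,d,k=shot("scene",sys.argv[1]); P=cloud(k,d); H,S,V=cv2.split(cv2.cvtColor(p,cv2.COLOR_BGR2HSV)); X,Y,Z=P[...,0],P[...,1],P[...,2]
s=(S<60)&(V>80)&(Z>.009)&(Z<.075)&(X>.42)&(X<.64)&(Y<-.14)&(Y>-.29)
for lo in np.arange(.46,.64,.02):
    b=s&(X>lo)&(X<lo+.02); print(round(lo,2),b.sum(),"z",np.percentile(Z[b],[3,50,97]).round(4) if b.sum()>2 else "","y",np.percentile(Y[b],[2,98]).round(3) if b.sum()>2 else "")
m=(H<16)&(S>150)&(V>110)&(X>.55)&(X<.75)&(Y<-.15)&(Y>-.3)&(Z>.04)
if m.sum()>10: print("handle",m.sum(),P[m].mean(0).round(3),np.percentile(Z[m],[5,95]).round(4))
print(o["t"],np.round(o["ft_force"],1))
E
python3 lev.py d2
```

```text
t: 28.2
tcp_pos: [0.64, -0.2212, 0.0791]
orientation: [0.001, 1.0, -0.023, 0.002]
ft_force: [4.6, -4.4, 5.7]
opening: 0.0226
grip_force: 41.4
t: 29.2
tcp_pos: [0.65, -0.2231, 0.0657]
orientation: [0.002, 1.0, -0.024, 0.002]
ft_force: [-0.5, -6.3, 17.1]
opening: 0.0225
grip_force: 42.4
0.46 0 z  y 
0.48 0 z  y 
0.5 0 z  y 
0.52 16 z [0.0111 0.016  0.0202] y [-0.276 -0.178]
0.54 74 z [0.0096 0.0143 0.0229] y [-0.273 -0.172]
0.56 73 z [0.0103 0.0153 0.0382] y [-0.275 -0.171]
0.58 166 z [0.0107 0.0275 0.0531] y [-0.276 -0.169]
0.6 361 z [0.0115 0.0314 0.0541] y [-0.276 -0.171]
0.62 168 z [0.0158 0.05   0.0721] y [-0.252 -0.176]
handle 24 [ 0.673 -0.216  0.09 ] [0.0732 0.1254]
29.2 [-0.5 -6.3 17.1]
```

```bash
python3 -m pendant '[[0,0,0.001,0],[0,0,0.001,0],[0,0,0,0],[0,0,0,0],[0,0,0,0],[0,0,0.02,0],[0,0,0.05,0],[0,0,0.06,0]]' -1 20 && python3 -m pendant '[[0,0,0.05,0],[0,0,0.05,0],[0,0,0,0],[0,0,0,0],[0,0,0,0],[0,0,0,0],[0,0,0,0],[0,0,0,0]]'
python3 lev.py d3; python3 balls.py d4 scene | grep -v "scene 0"
python3 - <<'E'
from h import *
p,d,k=shot("wrist","w9"); H,S,V=cv2.split(cv2.cvtColor(p,cv2.COLOR_BGR2HSV))
m=((H<16)&(S>150)&(V>110)).astype(np.uint8); L,l,st,ce=cv2.connectedComponentsWithStats(m); i=1+st[1:,4].argmax()
v,u=np.where(l==i); w=ray(k,u,v,0.088)[:,:2]; print(cv2.minAreaRect((w*1000).astype(np.float32))); X=cloud(k,d)[l==i]; print(st[i],np.percentile(X[:,2],[20,50,90]).round(4))
c=X[:,:2].mean(0); t=-(X[:,0]-c[0]); top=X[:,2]; 
for a in(-.03,-.015,0,.015,.03): 
    b=abs(t-a)<.007; print(a,b.sum(),np.percentile(top[b],90).round(4) if b.sum() else "")
E
```

```text
t: 30.25
tcp_pos: [0.6475, -0.2196, 0.1952]
orientation: [-0.0, 1.0, -0.023, -0.001]
ft_force: [1.1, 0.3, -0.8]
opening: 0.0848
grip_force: 0.0
t: 31.25
tcp_pos: [0.6482, -0.2199, 0.2946]
orientation: [-0.0, 1.0, -0.023, -0.0]
ft_force: [-0.2, -0.8, 0.2]
opening: 0.0855
grip_force: 0.0
0.46 0 z  y 
0.48 0 z  y 
0.5 0 z  y 
0.52 12 z [0.0092 0.01   0.0119] y [-0.274 -0.173]
0.54 56 z [0.0091 0.0102 0.0146] y [-0.276 -0.174]
0.56 50 z [0.0092 0.0114 0.0227] y [-0.276 -0.172]
0.58 158 z [0.0095 0.0279 0.048 ] y [-0.278 -0.171]
0.6 366 z [0.0105 0.0312 0.0519] y [-0.277 -0.172]
0.62 125 z [0.0136 0.0489 0.0735] y [-0.27  -0.175]
handle 156 [ 0.681 -0.219  0.086] [0.0771 0.0933]
31.25 [-0.2 -0.8  0.2]
scene in dish [196 329  36  29 489] [0.461 0.268 0.031] zmax 0.041
scene bead 9 [0.51  0.023 0.017]
scene bead 9 [0.511 0.063 0.017]
scene bead 12 [0.461 0.026 0.017]
31.35
((674.3177490234375, -226.80857849121094), (22.717788696289062, 82.78934478759766), 89.16154479980469)
[278 125  20  70 871] [0.0866 0.0891 0.0917]
-0.03 166 0.0916
-0.015 199 0.0921
0 176 0.0921
0.015 91 0.0898
0.03 97 0.0907
```

The scoop stands level and released on the mat, the three balls are in the dish, the three beads are in the tray, and the robot is clear. I hand in.

```bash
python3 -c "
from rig import ctrl
print(ctrl.hand_in())"
```

```text
the job is handed in; nothing more can be done
None
```

I handed the job in at about 31 s of the 72 s; by my last camera measurements the three large balls are in the dish, the three beads are in the tray and the scoop stands released on the mat, but the hand-in returned no verdict and I viewed 12 pictures, 2 over your limit of 10.

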